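Row up the reagents, then free the sagging gate bolt and hold the cage gate ajar

ROBOT

A 6-joint arm with a two-finger parallel gripper is mounted at the origin on the work surface; the furniture and walls round the work are solid. World frame = base frame: x ahead of the robot, y to its left, z up, the work surface at z = 0. Lengths are in m, angles in rad, forces in N, time in s.
With the tool pointing down it reaches from about 0.425 to 0.95 m from the base axis. Payload 3.5 kg.
Tool frame: the origin (TCP) lies on the centre line of the jaws, within the pads' length; the fingertips stand 25 mm ahead of it and the grasp point (between the pads) lies 6 mm ahead of it (ctrl.finger_overhang is the distance from the TCP to the fingertips, in m); z points along the fingers, y is the line along which they close (so a half turn about z gives the same grasp; the last joint's range is limited). The gripper opens to 85 mm and grips with 20 to 120 N. Pads are 22 mm wide; open, the fingers measure 114 mm over their backs; the gripper's body (76 mm by 85 mm) begins 54 mm behind the grasp point. The pads swing forward as they close: fully open they stand 13 mm farther back than shut.
Start: joints at [-1.434, 0.286, 1.577, -0, 1.279, -0.15], TCP at [0.191, -0.647, 0.256] pointing down, gripper open.
Joint ranges: [-2.77, 2.77], [-0.9, 2.22], [0.21, 2.48], [-1.53, 4.67], [0.24, 2.81], [-2.84, 2.84]. Speed limits (rad/s): [2.79, 2.79, 3.14, 3.14, 3.14, 3.14].

INTERFACE

Orientations are given as a unit quaternion [x, y, z, w].
In Python, from plant import get_state, imaging, job, ctrl gives the robot as it stands.
- The arm moves only by the tool jog_arm, never from a script. Its argument "increments" is a list of rows, each an object of numbers: "dx", "dy", "dz": the shift along the world's x, y, z each as a share of 12 cm, from -1 to 1; "ax", "ay", "az": the turn, a rotation vector about the world's x, y, z each as a share of pi/2 rad, from -1 to 1; "gripper": the gripper command: -1 is shut, 1 is fully open, values between are in proportion. A call has 1 to 10 rows; each row is the pose to reach, as a shift and turn from the pose commanded when the call began; what a row does not reach only later rows make up. A row lasts 1/10 s, in which the tool goes at most 50 mm and 8.59 degrees, less where a joint would pass 70% of its speed; a pose out of reach is approached as far as the arm can. A call with a number of a shift or a turn outside -1 to 1 is refused whole. A call with a gripper value outside its range is refused whole. The fingers move at their own pace and stop on an object; "force" is the grip in N (left out, the last holds). Time passes only in rows, so rows that repeat a pose let the fingers close. It gives the time, the measured TCP pose, the force, the opening and the grip force at its end, in the units of the state.
- get_state(): the state, without advancing time (a new reading comes with each control period).
- imaging.read_camera(name): name is "scene" or "side" or "wrist"; returns a dict with "frame" (400x640x3 uint8, blue, green, red), "depth" (400x640 float32, m along the optical axis (not along the pixel's ray), 0 where there is no reading), "camera_matrix" (3x3 intrinsics, pixels), "extrinsics" (4x4, takes a point from camera to world coordinates); the wrist camera has in their place "mount" (4x4, takes a point from camera to tool coordinates, whose origin is the TCP and whose axes are the flange's). Camera axes: x right, y up, looking along -z (the intrinsics and any distortion apply to the point x, -y, -z); pixel columns grow to the right and rows downward; lengths in m; the calibration is good to about 2 mm. A picture is of the moment at which its call begins: read the wrist's pose just before it.
- job.sign_off(): hands the job in; it is judged then, once.
The state is a dict: "time": time; "qpos": joint angles; "dq": joint speeds; "joint_efforts": joint torques, N m; "eef_pos": TCP position; "tcp_rot": TCP orientation; "contact_force": force on the tool from outside, world axes, zero at the start; "wrist_torque": the same for the moment, N m; "opening": opening from 0.0 (shut) to 1.0 (fully open); "finger_force": force on a finger pad.
Only numpy, scipy, OpenCV 4.12 (cv2) and the standard library are available. Lean on these libraries where they do the work, as an engineer would, in place of code of your own. Each camera call takes 0.05 s, during which the arm holds its last target. There are 200 camera calls.

TASK

The bottle cage is about to be loaded: stand the loose amber bottle and the loose white bottle upright on the low shelf, in one row side by side with the amber bottle already there. Then take the red knob of the cage's gate bolt, lift the sagging bolt so that its thick nose clears the bent-up lip of the keeper while you pull it back out of the keeper, and swing the gate about 30 degrees open. Finish while still gripping the knob, holding the self-closing gate still at that angle; leave everything else where it stands.

Things in the scene. Friction and masses are not known exactly. Their poses are not given: they have to be found in the camera images.
- shelf: low white riser shelf, fixed, 82 x 218 mm outside, with lips. Origin at the centre of its underside on the worktop; x runs across it (roughly away from the robot), y along the row. Floor 30 mm above the worktop; the lips stand 12 mm above that floor and leave 74 mm (x) by 210 mm (y) inside: three bottles in one row, about 14 mm apart
- row_bottle_mid (a point): centre (half-way up) of the amber reagent bottle with black cap that already stands upright on the shelf near its +y end; 52 mm body diameter, 115 mm tall
- amber_bottle_mid (a point): centre (half-way up, 57 mm above its underside) of the loose amber reagent bottle with black cap, standing upright on the worktop in front of the cage; 52 mm body diameter (straight from the foot to about 85 mm up), 115 mm tall, about 0.22 kg
- white_bottle_mid (a point): centre (half-way up, 45 mm above its underside) of the loose white reagent bottle with pale cap, standing upright on the worktop in front of the cage; 46 mm body diameter (straight from the foot to about 65 mm up), 90 mm tall, about 0.14 kg
- cage: fixed bottle cage, aluminium frame, clear sides, 160 deep x 224 wide x 120 mm high; origin at the centre of its underside, x from gate side to back, y to the left along the gate. Blue barred gate in front, 178 mm wide, its bolt along its top rail. Steel keeper on the left front post, top 166 mm up, open above, a cheek before and behind the bolt's nose, inner edge bent up as a lip
- gate_hinge (a point): point on the gate's upright hinge axis, at the right end of the gate, 144 mm above the worktop; the gate turns about the vertical through this point
- bolt_knob (a point): middle of the grip of the bolt's upright red knob, 179 mm above the worktop while sagging, 122 mm from the hinge axis when shut. Grip: vertical round, 18 mm diameter, 40 mm tall (20 mm up and down from here), under a 24 mm cap 10 mm thick. Staples (20 mm across, tops 172 mm up) stand on the gate 43 mm and 77 mm away along the bolt; before and behind the gate is room for fingers
- bolt (a joint): m the bolt is drawn back towards the hinge (along cage -y while the gate is shut): up to 2 mm at the start (shut), at most 0.045. While the bolt sags its 26 mm nose meets the lip at about 8 mm and goes no further; the nose is clear of the keeper from about 0.022. Slides with about 1 N friction
- bolt_lift (a joint): m the whole bolt is lifted straight up in its tall staples: 0 = sagging (it drops back by its own weight of 0.15 kg), at most 0.016; the nose passes the lip from about 0.008
- gate (a joint): rad the gate is open; 0 = shut, positive swings the knob end towards the robot (anticlockwise seen from above), at most 1.2. It closes by itself, with about 0.2 to 0.35 N m; while the nose is in the keeper it cannot open
- knob: the red knob itself, fixed to the bolt; origin on the bolt's axis, 34 mm below the middle of its grip
- amber_bottle: the loose amber bottle; origin at the centre of its underside
- white_bottle: the loose white bottle; origin at the centre of its underside
- row_bottle: the amber bottle already on the shelf; origin at the centre of its underside
- wash_bottle: bystander: white wash bottle with red spout, 210 mm tall, right of the cage gate; origin at the centre of its underside
- beaker: bystander: clear plastic beaker, 68 mm across, 76 mm high, between shelf and cage, further back; origin at the centre of its underside
- marker: bystander: white and blue marker, 124 mm long, lying in front of the shelf; origin at the centre of its underside
- tape: bystander: roll of blue tape, 68 mm across, 18 mm high, behind the shelf; origin at the centre of its underside
Mind the look-alikes: they are no part of the job. Leave any blue or pink look-alike of the amber_bottle alone. What is shaped like the row_bottle but turquoise is not meant.

How it is judged:
On the way, in this order (a step that is already met when the one before it is completed fails the run):
1. all three bottles stand upright in the row on the shelf, let go (x of row_bottle in the frame of shelf between -0.015 and 0.015 m and y of row_bottle in the frame of shelf between -0.09 and 0.09 m and z of row_bottle in the frame of shelf between 0.025 and 0.035 m and angle between each of row_bottle, amber_bottle, white_bottle's own z axis and vertical below 0.1 rad and linear speed of each of row_bottle, amber_bottle, white_bottle below 0.02 m/s and x of amber_bottle in the frame of shelf between -0.015 and 0.015 m and y of amber_bottle in the frame of shelf between -0.09 and 0.09 m and z of amber_bottle in the frame of shelf between 0.025 and 0.035 m and x of white_bottle in the frame of shelf between -0.015 and 0.015 m and y of white_bottle in the frame of shelf between -0.09 and 0.09 m and z of white_bottle in the frame of shelf between 0.025 and 0.035 m and contact force between the fingers and amber_bottle below 0.1 N and contact force between the fingers and white_bottle below 0.1 N), for 0.2 s.
2. the bolt is drawn back clear of the keeper (value of joint bolt above 0.02 m), for 0.1 s.
At the end, for the whole second after the job is handed in: The three bottles stand upright (within 6 degrees) and still on the shelf floor between its lips, within 15 mm of the middle line of the shelf. The gate stands still between 20 and 41 degrees open, the bolt is drawn back more than 18 mm, and the fingers still grip the bolt's knob (more than 1 N) (x of row_bottle in the frame of shelf between -0.015 and 0.015 m and y of row_bottle in the frame of shelf between -0.09 and 0.09 m and z of row_bottle in the frame of shelf between 0.025 and 0.035 m and angle between each of row_bottle, amber_bottle, white_bottle's own z axis and vertical below 0.1 rad and linear speed of each of row_bottle, amber_bottle, white_bottle below 0.02 m/s and x of amber_bottle in the frame of shelf between -0.015 and 0.015 m and y of amber_bottle in the frame of shelf between -0.09 and 0.09 m and z of amber_bottle in the frame of shelf between 0.025 and 0.035 m and x of white_bottle in the frame of shelf between -0.015 and 0.015 m and y of white_bottle in the frame of shelf between -0.09 and 0.09 m and z of white_bottle in the frame of shelf between 0.025 and 0.035 m and value of joint gate between 0.35 and 0.72 rad and velocity of joint gate between -0.05 and 0.05 rad/s and value of joint bolt above 0.018 m and contact force between the fingers and knob above 1 N); the arm keeps its last pose, push and grip.
It fails at once if a bystander is shifted more than 30 mm (distance of any of wash_bottle, beaker, marker, tape, row_bottle from where it was at the start of the episode above 0.03 m).
It fails at once if a bottle is tipped over (angle between any of amber_bottle, white_bottle, row_bottle's own z axis and vertical above 1 rad).
It also fails if it takes over 72 s, if anything falls off the work surface, if the arm or the gripper's body presses on something with over 40 N, if the wrist force passes 120 N, or if a joint passes its speed limit or range.

## Working session

There is one attempt and no reset: what is moved stays moved. The work goes in short steps, Python scripts to look and compute and a tool call to move; the robot and the scene stay as the last step left them, time stands still between calls to the robot, and variables do not carry over. Pictures are saved under pics/ and viewed, at most 10 in all, crops included, and the job is handed in when it is done.

Besides the shell and the picture viewer there is one more tool, called after "Request:" by a JSON object that holds its "method" and its "body". jog_arm: Moves the arm, as the interface text tells. Shift numbers are shares of 12 cm and turn numbers shares of pi/2 rad, none past 1 either way. Its arguments: {"type":"object","properties":{"increments":{"type":"array"},"force":{"type":"number"}},"required":["increments"]}

```bash
mkdir -p pics; cat > h.py <<'E'
import numpy as np, cv2
from plant import get_state, imaging, job, ctrl
from scipy.spatial.transform import Rotation as R
def snap(n):
    s=get_state(); c=imaging.read_camera(n)
    if 'extrinsics' in c: T=np.array(c['extrinsics'])
    else:
        W=np.eye(4); W[:3,:3]=R.from_quat(s['tcp_rot']).as_matrix(); W[:3,3]=s['eef_pos']; T=W@np.array(c['mount'])
    return c['frame'],c['depth'],np.array(c['camera_matrix']),T
def cloud(D,K,T):
    v,u=np.mgrid[:D.shape[0],:D.shape[1]]
    P=np.stack([(u-K[0,2])/K[0,0]*D,-(v-K[1,2])/K[1,1]*D,-D],-1)
    return P@T[:3,:3].T+T[:3,3]
def ray(K,T,u,v,z):
    d=T[:3,:3]@np.array([(u-K[0,2])/K[0,0],-(v-K[1,2])/K[1,1],-1]); o=T[:3,3]
    return o+d*(z-o[2])/d[2]
E
python3 - <<'E'
from h import *
for n in ('scene','side'):
    f,D,K,T=snap(n); cv2.imwrite(f'pics/{n}0.png',f); np.savez(f'{n}0.npz',f=f,D=D,K=K,T=T)
    print(n,T[:3,3].round(3),(-T[:3,2]).round(2))
s=get_state();print(s['time'],s['eef_pos'],s['tcp_rot'],ctrl.finger_overhang)
E
```

```text
scene [0.526 0.758 0.946] [-0.   -0.69 -0.73]
side [ 1.05  -0.839  1.196] [-0.36  0.59 -0.73]
0.1 [ 0.1908965  -0.64687519  0.25502557] [ 9.89735790e-01  1.42905136e-01  2.22627615e-05 -1.08994779e-03] 0.025
```

View pics/scene0.png

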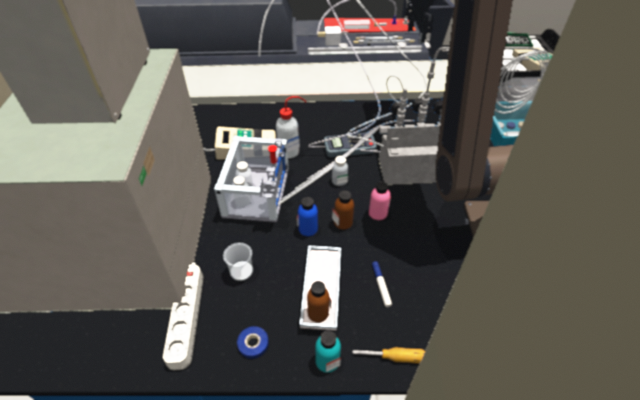

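View pics/side0.png

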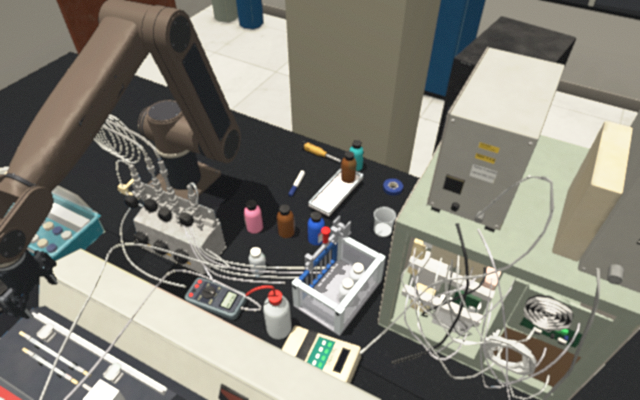

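Scene view: the amber candidates are the row bottle (318,300) on the shelf and the loose one (344,210). The lookalikes are blue (308,217), pink (380,202) and turquoise (328,352). For white, there is a loose one at (341,170), one or more inside the cage (242,172), and the wash bottle (287,135). Only (344,210) and (341,170) stand loose on the worktop in front of the cage, so they fit. The red knob is at about (273,155). I'll confirm this in a crop and measure.

```bash
python3 - <<'E'
from h import *
fs=[]
def blobs(m,P,n,lab,amin=15):
    k,L,st,c=cv2.connectedComponentsWithStats(m.astype(np.uint8))
    for i in range(1,k):
        if st[i,4]>=amin:
            Q=P[(L==i)&np.isfinite(P[...,2])]
            print(n,lab,c[i].round(),st[i,4],'med',np.median(Q,0).round(3),'lo',np.percentile(Q,3,0).round(3),'hi',np.percentile(Q,97,0).round(3))
for n in('scene','side'):
    z=np.load(n+'0.npz');f,D,K,T=z['f'],z['D'],z['K'],z['T'];P=cloud(D,K,T);P[D==0]=np.nan
    hsv=cv2.cvtColor(f,cv2.COLOR_BGR2HSV);h,s,v=[hsv[...,i] for i in range(3)]
    w=(P[...,0]>.3)&(P[...,0]<.95)&(P[...,1]>-.55)&(P[...,1]<.4)&(P[...,2]>0.005)&(P[...,2]<.25)
    blobs(w&(h>4)&(h<18)&(s>130)&(v>40),P,n,'amber',40)
    blobs(w&((h<4)|(h>172))&(s>170)&(v>90),P,n,'red')
    blobs(w&(h>100)&(h<125)&(s>120)&(v>60),P,n,'blue',30)
    blobs(w&(s<60)&(v>130),P,n,'white',60)
    blobs(w&(v<45)&(P[...,2]>.07),P,n,'black',30)
z=np.load('scene0.npz');a=cv2.resize(z['f'][120:240,200:400],None,fx=3,fy=3,interpolation=2);z=np.load('side0.npz');b=cv2.resize(z['f'][190:340,230:400],None,fx=2.4,fy=2.4,interpolation=2)
cv2.imwrite('pics/c1.png',a);
E
```

```text
scene amber [344. 213.] 412 med [ 0.454 -0.003  0.069] lo [ 0.433 -0.024  0.01 ] hi [0.479 0.003 0.099]
scene amber [318. 306.] 506 med [0.526 0.293 0.102] lo [0.505 0.276 0.046] hi [0.545 0.299 0.13 ]
scene red [285. 113.] 105 med [ 0.626 -0.321  0.165] lo [ 0.611 -0.342  0.151] hi [ 0.641 -0.31   0.171]
scene red [272. 153.] 84 med [ 0.646 -0.099  0.201] lo [ 0.639 -0.111  0.166] hi [ 0.654 -0.094  0.211]
scene blue [280. 169.] 110 med [ 0.638 -0.169  0.066] lo [ 0.631 -0.216  0.023] hi [ 0.645 -0.104  0.121]
scene blue [307. 220.] 483 med [0.554 0.019 0.066] lo [ 0.531 -0.     0.01 ] hi [0.577 0.026 0.1  ]
scene blue [376. 269.] 81 med [0.378 0.141 0.016] lo [0.369 0.121 0.011] hi [0.385 0.161 0.019]
scene blue [252. 342.] 526 med [0.673 0.34  0.019] lo [0.643 0.304 0.01 ] hi [0.704 0.366 0.022]
scene white [285.  80.] 5964 med [ 0.638 -0.49   0.171] lo [ 0.322 -0.545  0.149] hi [ 0.93  -0.435  0.194]
scene white [287. 127.] 290 med [ 0.618 -0.306  0.124] lo [ 0.595 -0.33   0.091] hi [ 0.651 -0.294  0.139]
scene white [333. 164.] 908 med [ 0.464 -0.197  0.052] lo [ 0.332 -0.33   0
[... 2706 characters left out ...]
.465  0.163] lo [ 0.316 -0.545  0.017] hi [ 0.921 -0.12   0.192]
side white [339. 228.] 104 med [ 0.656 -0.034  0.156] lo [ 0.638 -0.068  0.129] hi [ 0.674 -0.015  0.174]
side white [338. 288.] 4149 med [ 0.734 -0.169  0.066] lo [ 0.626 -0.261  0.006] hi [ 0.795 -0.04   0.122]
side white [315. 253.] 100 med [ 0.644 -0.152  0.15 ] lo [ 0.629 -0.186  0.143] hi [ 0.65  -0.11   0.174]
side white [422. 283.] 139 med [ 0.936 -0.145  0.225] lo [ 0.924 -0.148  0.157] hi [ 0.949 -0.108  0.248]
side white [277. 318.] 805 med [ 0.641 -0.347  0.101] lo [ 0.604 -0.36   0.016] hi [ 0.658 -0.311  0.137]
side black [188. 222.] 42 med [ 0.314 -0.277  0.22 ] lo [ 0.3   -0.284  0.212] hi [ 0.319 -0.265  0.227]
```

View pics/c1.png

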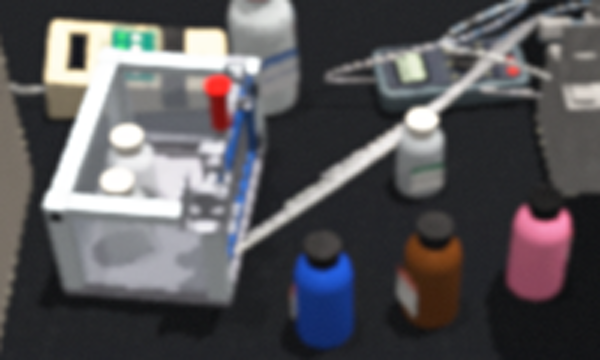

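The crop confirms it: loose amber stands between blue and pink, and the loose white bottle is by itself next to a hose. Next I fit circles, the shelf rectangle, the knob and the gate line from both views.

```bash
python3 - <<'E'
from h import *
from scipy.optimize import least_squares
C=[];F=[]
for n in('scene','side'):
    z=np.load(n+'0.npz');P=cloud(z['D'],z['K'],z['T']);ok=z['D']>0
    C.append(P[ok]);F.append(cv2.cvtColor(z['f'],cv2.COLOR_BGR2HSV)[ok])
C=np.vstack(C);F=np.vstack(F).astype(int)
def circ(c,r,z0,z1,lab,mask=None):
    m=(np.hypot(C[:,0]-c[0],C[:,1]-c[1])<r+.012)&(C[:,2]>z0)&(C[:,2]<z1)
    if mask is not None:m&=mask
    q=C[m]; s=least_squares(lambda p:np.hypot(q[:,0]-p[0],q[:,1]-p[1])-r,c,loss='soft_l1',f_scale=.002)
    e=np.abs(s.fun); print(lab,s.x.round(4),len(q),'res',np.sqrt(2*s.cost/len(q)).round(4),'top',np.percentile(C[(np.hypot(*(C[:,:2]-s.x).T)<r*.6)&(C[:,2]<.25)][:,2],98).round(3))
    return s.x
circ([.457,-.023],.026,.02,.08,'amber'); circ([.555,0],.026,.02,.08,'blue'); circ([.355,-.06],.026,.02,.08,'pink')
circ([.526,.27],.026,.055,.11,'row'); circ([.725,.14],.034,.02,.07,'beaker');circ([.63,-.33],.033,.02,.12,'wash')
m=(F[:,1]<70)&(F[:,2]>110)&(abs(C[:,0]-.46)<.06)&(abs(C[:,1]+.14)<.07)&(C[:,2]>.05)&(C[:,2]<.11);q=C[m];print('white?',len(q),np.median(q,0),q.min(0),q.max(0))
c=np.median(q,0)[:2]; circ(c,.023,.02,.06,'white',(F[:,1]<110))
red=((F[:,0]<4)|(F[:,0]>172))&(F[:,1]>150)
circ([.648,-.105],.009,.165,.197,'knob grip',red);circ([.648,-.105],.012,.2,.207,'knob cap',red)
m=(C[:,2]>.036)&(C[:,2]<.047)&(abs(C[:,0]-.52)<.08)&(abs(C[:,1]-.2)<.13)&(F[:,1]<60)&(F[:,2]>120)
print('shelf rim',cv2.minAreaRect((C[m][:,:2]*1000).astype(np.float32)))
m=(C[:,2]>.022)&(C[:,2]<.047)&(abs(C[:,0]-.52)<.08)&(abs(C[:,1]-.2)<.13)&(F[:,1]<60)&(F[:,2]>100)
print('shelf',m.sum(),cv2.minAreaRect((C[m][:,:2]*1000).astype(np.float32)))
b=(F[:,0]>100)&(F[:,0]<125)&(F[:,1]>120)&(F[:,2]>50)&(C[:,0]>.61)&(C[:,0]<.69)&(C[:,1]<-.02)&(C[:,1]>-.24)&(C[:,2]>.01)&(C[:,2]<.15)
q=C[b]; print('gate line',cv2.fitLine((q[:,:2]).astype(np.float32),cv2.DIST_HUBER,0,.01,.01).ravel(),q[:,1].min(),q[:,1].max())
m=(C[:,2]>.112)&(C[:,2]<.126)&(abs(C[:,0]-.73)<.12)&(abs(C[:,1]+.14)<.14)
print('cage rim',cv2.minAreaRect((C[m][:,:2]*1000).astype(np.float32)))
m=(F[:,1]<80)&(C[:,2]>.14)&(C[:,2]<.18)&(abs(C[:,0]-.65)<.05)&(abs(C[:,1]+.12)<.14)
print('keeper/bolt',[(a.round(3)) for a in (C[m].min(0),np.median(C[m],0),C[m].max(0))])
E
```

```text
amber [ 0.4558 -0.0233] 510 res 0.0019 top 0.119
blue [ 5.552e-01 -2.000e-04] 470 res 0.0017 top 0.119
pink [ 0.3527 -0.0583] 490 res 0.0018 top 0.118
row [0.5264 0.2724] 510 res 0.0015 top 0.148Traceback (most recent call last):
  File "<stdin>", line 15, in <module>
  File "<stdin>", line 12, in circ
    return _quantile_unchecked(
        a, q, axis, out, overwrite_input, method, keepdims, weights)
    return _ureduce(a,
                    func=_quantile_ureduce_func,
    ...<5 lines>...
                    overwrite_input=overwrite_input,
                    method=method)
    r = func(a, **kwargs)
    result = _quantile(arr,
                       quantiles=q,
    ...<2 lines>...
                       out=out,
                       weights=wgt)
    slices_having_nans = np.isnan(arr[-1, ...])
                                  ~~~^^^^^^^^^
IndexError: index -1 is out of bounds for axis 0 with size 0
```

```bash
python3 - <<'E'
from h import *
from scipy.optimize import least_squares
C=[];F=[]
for n in('scene','side'):
    z=np.load(n+'0.npz');P=cloud(z['D'],z['K'],z['T']);ok=z['D']>0
    C.append(P[ok]);F.append(cv2.cvtColor(z['f'],cv2.COLOR_BGR2HSV)[ok])
C=np.vstack(C);F=np.vstack(F).astype(int)
def circ(c,r,z0,z1,lab,mask=None):
    m=(np.hypot(C[:,0]-c[0],C[:,1]-c[1])<r+.012)&(C[:,2]>z0)&(C[:,2]<z1)
    if mask is not None:m&=mask
    q=C[m]; s=least_squares(lambda p:np.hypot(q[:,0]-p[0],q[:,1]-p[1])-r,c,loss='soft_l1',f_scale=.002)
    print(lab,s.x.round(4),len(q),'res',np.sqrt(2*s.cost/len(q)).round(4))
m=(F[:,1]<70)&(F[:,2]>110)&(abs(C[:,0]-.46)<.06)&(abs(C[:,1]+.14)<.07)&(C[:,2]>.05)&(C[:,2]<.11);q=C[m];print('white?',len(q),np.median(q,0).round(3),q.min(0).round(3),q.max(0).round(3))
circ(np.median(q,0)[:2],.023,.025,.06,'white',(F[:,1]<110))
red=((F[:,0]<4)|(F[:,0]>172))&(F[:,1]>150)
circ([.648,-.105],.009,.165,.197,'knob grip',red);circ([.648,-.105],.012,.2,.207,'knob cap',red)
for a,b in((.036,.047),(.022,.047)):
    m=(C[:,2]>a)&(C[:,2]<b)&(abs(C[:,0]-.52)<.08)&(abs(C[:,1]-.2)<.13)&(F[:,1]<60)&(F[:,2]>110)
    print('shelf',m.sum(),cv2.minAreaRect((C[m][:,:2]*1000).astype(np.float32)))
b=(F[:,0]>100)&(F[:,0]<125)&(F[:,1]>120)&(F[:,2]>50)&(C[:,0]>.61)&(C[:,0]<.69)&(C[:,1]<-.05)&(C[:,1]>-.24)&(C[:,2]>.01)&(C[:,2]<.15)
q=C[b]; print('gate line',cv2.fitLine((q[:,:2]).astype(np.float32),cv2.DIST_HUBER,0,.01,.01).ravel(),q[:,1].min(),q[:,1].max())
m=(C[:,2]>.112)&(C[:,2]<.126)&(abs(C[:,0]-.73)<.12)&(abs(C[:,1]+.14)<.14)
print('cage rim',cv2.minAreaRect((C[m][:,:2]*1000).astype(np.float32)))
m=(F[:,1]<80)&(C[:,2]>.14)&(C[:,2]<.18)&(abs(C[:,0]-.65)<.05)&(abs(C[:,1]+.12)<.14)
print('keeper/bolt',[(a.round(3)) for a in (C[m].min(0),np.median(C[m],0),C[m].max(0))])
E
```

```text
white? 406 [ 0.465 -0.188  0.072] [ 0.441 -0.21   0.05 ] [ 0.484 -0.166  0.094]
white [ 0.461 -0.191] 268 res 0.0026
knob grip [ 0.6461 -0.1061] 76 res 0.0018
knob cap [ 0.6504 -0.1045] 51 res 0.0028
shelf 688 ((518.42041015625, 200.8990478515625), (224.40008544921875, 85.07060241699219), 85.44931030273438)
shelf 2984 ((518.7037353515625, 201.19735717773438), (226.34078979492188, 85.46708679199219), 85.72398376464844)
gate line [ 0.12815747  0.9917538   0.6394259  -0.17376105] -0.22282032245466077 -0.05571174714418292
cage rim ((707.7193603515625, -135.4109649658203), (244.4678955078125, 175.07522583007812), 84.23668670654297)
keeper/bolt [array([ 0.628, -0.196,  0.14 ]), array([ 0.648, -0.063,  0.152]), array([ 0.677, -0.006,  0.18 ])]
```

Measured positions, all consistent with the given sizes and heights:

| Thing | Position |
|---|---|
| amber | (.456, -.023) |
| white | (.461, -.191) |
| shelf centre | (.5185, .201), y axis about (.078, .997) |
| row bottle | at shelf y ≈ +.072 |
| knob | (.648, -.105) |

I'll set white down first at shelf y -.068, then amber in the middle, with the jaws closing along shelf x.

Request:
{"method": "jog_arm", "body": {"increments": [{"dz": 0.4}, {"dz": 0.85, "dy": 0.3, "az": 0.1}, {"dx": 0.4, "dz": 0.85, "dy": 0.6, "az": 0.2}, {"dx": 0.5, "dy": 1, "dz": 0.85, "az": 0.3}, {"dx": 0.5, "dy": 1, "dz": 0.85, "az": 0.38}]}}

```text
$.increments[0]: bad value
```

Request:
{"method": "jog_arm", "body": {"increments": [{"dx": 0.2, "dy": 0.35, "az": 0.1}, {"dx": 0.4, "dy": 0.7, "az": 0.2}, {"dx": 0.6, "dy": 1, "az": 0.3}, {"dx": 0.6, "dy": 1, "az": 0.387}]}}

```text
$.increments[0]: bad value
```

Request:
{"method": "jog_arm", "body": {"increments": [{"dx": 0.35, "dy": 0.35}, {"dx": 0.7, "dy": 0.7}, {"dx": 0.8, "dy": 1}, {"dx": 0.8, "dy": 1}]}}

```text
$.increments[0]: bad value
```

Request:
{"method": "jog_arm", "body": {"increments": [{"dx": 0.2, "dy": 0.2, "dz": -0.3}, {"dx": 0.35, "dy": 0.4, "dz": -0.6}, {"dx": 0.35, "dy": 0.5, "dz": -0.6}, {"dx": 0.35, "dy": 0.5, "dz": -0.6}]}}

```text
$.increments[0]: bad value
```

```bash
python3 - <<'E'
from h import *
s=get_state();print(s['time'],s['eef_pos'].round(4) if hasattr(s['eef_pos'],'round') else s['eef_pos'],s['tcp_rot'],s['opening'])
M=R.from_quat(s['tcp_rot']).as_matrix();print('closing dir',M[:,1].round(3),s['qpos'])
f,D,K,T=snap('wrist');cv2.imwrite('pics/w1.png',f);np.savez('w1.npz',f=f,D=D,K=K,T=T)
P=cloud(D,K,T)[D>0];print(T[:3,3])
m=(abs(P[:,0]-.461)<.08)&(abs(P[:,1]+.191)<.035)&(P[:,2]>.022)&(P[:,2]<.2)
H=np.histogram(P[m][:,0],bins=np.arange(.38,.545,.01));print(dict(zip(H[1].round(2),H[0])))
m=(abs(P[:,0]-.461)<.03)&(abs(P[:,1]+.191)<.03)&(P[:,2]>.08)&(P[:,2]<.1)
print('cap',cv2.minEnclosingCircle((P[m][:,:2]*1000).astype(np.float32)),m.sum())
E
```

```text
0.1 [ 0.1909 -0.6469  0.255 ] [ 9.89735790e-01  1.42905136e-01  2.22627615e-05 -1.08994779e-03] 1.0024521927124888
closing dir [ 0.283 -0.959 -0.002] [-1.43401205e+00  2.87139895e-01  1.57806379e+00  3.14445662e-05
  1.27856911e+00 -1.50017102e-01]
[ 0.26319777 -0.62586367  0.37281498]
{np.float64(0.38): np.int64(0), np.float64(0.39): np.int64(0), np.float64(0.4): np.int64(0), np.float64(0.41): np.int64(0), np.float64(0.42): np.int64(0), np.float64(0.43): np.int64(0), np.float64(0.44): np.int64(0), np.float64(0.45): np.int64(0), np.float64(0.46): np.int64(0), np.float64(0.47): np.int64(0), np.float64(0.48): np.int64(0), np.float64(0.49): np.int64(0), np.float64(0.5): np.int64(0), np.float64(0.51): np.int64(0), np.float64(0.52): np.int64(0), np.float64(0.53): np.int64(0)}
cap ((0.0, 0.0), 0.0) 0
```

View pics/w1.png

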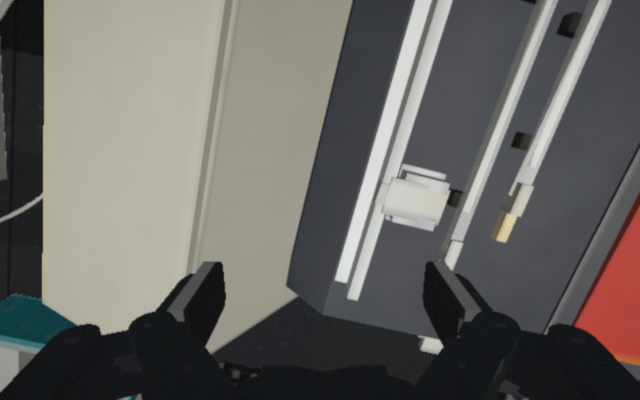

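The jogs were refused because each row needs all its keys. The picture only shows the start place, with the fingers at the bottom.

Request:
{"method": "jog_arm", "body": {"increments": [{"dx": 0, "dy": 0, "dz": 0.4, "ax": 0, "ay": 0, "az": 0, "gripper": 1}, {"dx": 0, "dy": 0.3, "dz": 0.85, "ax": 0, "ay": 0, "az": 0.1, "gripper": 1}, {"dx": 0.4, "dy": 0.6, "dz": 0.85, "ax": 0, "ay": 0, "az": 0.2, "gripper": 1}, {"dx": 0.5, "dy": 1, "dz": 0.85, "ax": 0, "ay": 0, "az": 0.3, "gripper": 1}, {"dx": 0.5, "dy": 1, "dz": 0.85, "ax": 0, "ay": 0, "az": 0.38, "gripper": 1}]}}

```text
time: 0.65
eef_pos: [0.2528, -0.5241, 0.3593]
tcp_rot: [0.902, 0.432, 0.0, 0.0]
contact_force: [-0.7, -0.4, -0.4]
opening: 0.999
finger_force: 0.0
```

Request:
{"method": "jog_arm", "body": {"increments": [{"dx": 0.2, "dy": 0.35, "dz": 0, "ax": 0, "ay": 0, "az": 0.1, "gripper": 1}, {"dx": 0.4, "dy": 0.7, "dz": 0, "ax": 0, "ay": 0, "az": 0.2, "gripper": 1}, {"dx": 0.6, "dy": 1, "dz": 0, "ax": 0, "ay": 0, "az": 0.3, "gripper": 1}, {"dx": 0.6, "dy": 1, "dz": 0, "ax": 0, "ay": 0, "az": 0.387, "gripper": 1}]}}

```text
time: 1.05
eef_pos: [0.3251, -0.4035, 0.3585]
tcp_rot: [0.733, 0.68, 0.001, 0.0]
contact_force: [-0.2, 0.0, 0.2]
opening: 1.001
finger_force: 0.0
```

Request:
{"method": "jog_arm", "body": {"increments": [{"dx": 0.35, "dy": 0.35, "dz": 0, "ax": 0, "ay": 0, "az": 0, "gripper": 1}, {"dx": 0.7, "dy": 0.7, "dz": 0, "ax": 0, "ay": 0, "az": 0, "gripper": 1}, {"dx": 0.7, "dy": 1, "dz": -0.3, "ax": 0, "ay": 0, "az": 0, "gripper": 1}, {"dx": 0.7, "dy": 1, "dz": -0.5, "ax": 0, "ay": 0, "az": 0, "gripper": 1}]}}

```text
time: 1.45
eef_pos: [0.4086, -0.2846, 0.2989]
tcp_rot: [0.736, 0.677, 0.001, 0.001]
contact_force: [-0.6, -1.4, 0.1]
opening: 0.998
finger_force: 0.0
```

```bash
cat > look.py <<'E'
from h import *
def look(c,r,ztop,name):
    s=get_state();M=R.from_quat(s['tcp_rot']).as_matrix()
    print(round(s['time'],2),np.round(s['eef_pos'],4),'close',M[:,1].round(3),'z',M[:,2].round(3),'open',round(s['opening'],3),'q',np.round(s['qpos'],2))
    f,D,K,T=snap('wrist');cv2.imwrite(f'pics/{name}.png',f);np.savez(name+'.npz',f=f,D=D,K=K,T=T)
    P=cloud(D,K,T);P[D==0]=np.nan;P=P.reshape(-1,3);P=P[np.isfinite(P[:,0])]
    q=P[(np.hypot(P[:,0]-c[0],P[:,1]-c[1])<r+.02)&(abs(P[:,2]-ztop)<.008)]
    if len(q)>20:
        e=cv2.minAreaRect((q[:,:2]*1000).astype(np.float32)); print('top',len(q),e,np.median(q,0).round(4))
    return P
E
python3 - <<'E'
from look import *
P=look([.461,-.191],.015,.088,'w2')
m=(abs(P[:,0]-.461)<.09)&(abs(P[:,1]+.191)<.03)&(P[:,2]>.022)&(P[:,2]<.12)
H=np.histogram(P[m][:,0],bins=np.arange(.38,.545,.01));print(list(zip(H[1].round(2).tolist(),H[0].tolist())))
E
```

```text
1.45 [ 0.4086 -0.2846  0.2989] close [ 0.997 -0.083  0.003] z [ 0.003 -0.001 -1.   ] open 0.998 q [-0.81 -0.15  1.96  0.    1.33 -0.73]
top 856 ((460.68951416015625, -190.37501525878906), (28.450836181640625, 27.777019500732422), 40.2126579284668) [ 0.4603 -0.1905  0.0901]
[(0.38, 0), (0.39, 0), (0.4, 0), (0.41, 0), (0.42, 0), (0.43, 72), (0.44, 479), (0.45, 558), (0.46, 548), (0.47, 297), (0.48, 119), (0.49, 94), (0.5, 123), (0.51, 114), (0.52, 95), (0.53, 81)]
```

```bash
python3 - <<'E'
from h import *
z=np.load('w2.npz');P=cloud(z['D'],z['K'],z['T'])[z['D']>0]
for x in np.arange(.38,.56,.01):
    q=P[(abs(P[:,0]-x)<.005)&(P[:,1]>-.26)&(P[:,1]<-.12)&(P[:,2]>.012)&(P[:,2]<.2)]
    if len(q): print(x.round(2),len(q),'y',q[:,1].min().round(3),q[:,1].max().round(3),'z',q[:,2].max().round(3))
E
```

```text
0.4 8 y -0.26 -0.258 z 0.087
0.41 47 y -0.26 -0.251 z 0.085
0.42 60 y -0.26 -0.244 z 0.079
0.43 88 y -0.259 -0.238 z 0.075
0.44 412 y -0.26 -0.171 z 0.071
0.45 689 y -0.258 -0.168 z 0.092
0.46 679 y -0.26 -0.165 z 0.092
0.47 560 y -0.258 -0.163 z 0.092
0.48 264 y -0.252 -0.174 z 0.089
0.49 160 y -0.245 -0.195 z 0.049
0.5 154 y -0.238 -0.187 z 0.045
0.51 154 y -0.233 -0.181 z 0.042
0.52 158 y -0.225 -0.173 z 0.039
0.53 144 y -0.219 -0.166 z 0.037
0.54 124 y -0.21 -0.158 z 0.035
0.55 124 y -0.189 -0.152 z 0.032
0.56 120 y -0.181 -0.144 z 0.03
```

A hose runs past the white bottle's +x/-y side at up to 5 cm height, along about 36°. I'll turn the jaws parallel to it.

Request:
{"method": "jog_arm", "body": {"increments": [{"dx": 0.2, "dy": 0.35, "dz": 0, "ax": 0, "ay": 0, "az": 0.095, "gripper": 1}, {"dx": 0.43, "dy": 0.7, "dz": -0.2, "ax": 0, "ay": 0, "az": 0.19, "gripper": 1}, {"dx": 0.43, "dy": 0.785, "dz": -0.6, "ax": 0, "ay": 0, "az": 0.28, "gripper": 1}, {"dx": 0.432, "dy": 0.785, "dz": -0.975, "ax": 0, "ay": 0, "az": 0.37, "gripper": 1}, {"dx": 0.432, "dy": 0.785, "dz": -0.975, "ax": 0, "ay": 0, "az": 0.45, "gripper": 1}, {"dx": 0.432, "dy": 0.785, "dz": -0.975, "ax": 0, "ay": 0, "az": 0.45, "gripper": 1}]}}

```text
time: 2.1
eef_pos: [0.458, -0.193, 0.1798]
tcp_rot: [0.458, 0.889, 0.0, -0.002]
contact_force: [0.9, -0.1, -0.2]
opening: 0.999
finger_force: 0.0
```

Request:
{"method": "jog_arm", "body": {"increments": [{"dx": 0, "dy": 0, "dz": -0.3, "ax": 0, "ay": 0, "az": 0, "gripper": 1}, {"dx": 0, "dy": 0, "dz": -0.6, "ax": 0, "ay": 0, "az": 0, "gripper": 1}, {"dx": 0, "dy": 0, "dz": -0.85, "ax": 0, "ay": 0, "az": 0, "gripper": 1}, {"dx": 0, "dy": 0, "dz": -1, "ax": 0, "ay": 0, "az": 0, "gripper": 1}, {"dx": 0, "dy": 0, "dz": -1, "ax": 0, "ay": 0, "az": 0, "gripper": 1}]}}

```text
time: 2.6
eef_pos: [0.458, -0.1934, 0.0601]
tcp_rot: [0.459, 0.888, 0.0, -0.002]
contact_force: [0.7, -0.4, 0.2]
opening: 1.004
finger_force: 0.0
```

Request:
{"method": "jog_arm", "body": {"increments": [{"dx": 0, "dy": 0, "dz": 0, "ax": 0, "ay": 0, "az": 0, "gripper": 0}, {"dx": 0, "dy": 0, "dz": 0, "ax": 0, "ay": 0, "az": 0, "gripper": -0.3}, {"dx": 0, "dy": 0, "dz": 0, "ax": 0, "ay": 0, "az": 0, "gripper": -0.5}, {"dx": 0, "dy": 0, "dz": 0, "ax": 0, "ay": 0, "az": 0, "gripper": -0.5}, {"dx": 0, "dy": 0, "dz": 0, "ax": 0, "ay": 0, "az": 0, "gripper": -0.5}, {"dx": 0, "dy": 0, "dz": 0, "ax": 0, "ay": 0, "az": 0, "gripper": -0.5}], "force": 30}}

```text
time: 3.2
eef_pos: [0.4602, -0.1942, 0.0635]
tcp_rot: [0.458, 0.889, -0.0, 0.002]
contact_force: [0.8, -0.1, 6.4]
opening: 0.537
finger_force: 30.5
```

Request:
{"method": "jog_arm", "body": {"increments": [{"dx": 0, "dy": 0, "dz": 0.2, "ax": 0, "ay": 0, "az": 0, "gripper": -0.5}, {"dx": 0, "dy": 0, "dz": 0.5, "ax": 0, "ay": 0, "az": 0, "gripper": -0.5}, {"dx": 0, "dy": 0, "dz": 0.8, "ax": 0, "ay": 0, "az": 0, "gripper": -0.5}, {"dx": 0.1, "dy": 0.1, "dz": 1, "ax": 0, "ay": 0, "az": -0.05, "gripper": -0.5}, {"dx": 0.2, "dy": 0.2, "dz": 1, "ax": 0, "ay": 0, "az": -0.12, "gripper": -0.5}]}}

```text
time: 3.7
eef_pos: [0.485, -0.1702, 0.1861]
tcp_rot: [0.542, 0.841, 0.0, 0.004]
contact_force: [0.5, 0.3, -1.4]
opening: 0.529
finger_force: 31.7
```

Request:
{"method": "jog_arm", "body": {"increments": [{"dx": 0, "dy": 0.3, "dz": 0.3, "ax": 0, "ay": 0, "az": -0.08, "gripper": -0.5}, {"dx": 0.1, "dy": 0.6, "dz": 0.4, "ax": 0, "ay": 0, "az": -0.17, "gripper": -0.5}, {"dx": 0.2, "dy": 0.9, "dz": 0.4, "ax": 0, "ay": 0, "az": -0.26, "gripper": -0.5}, {"dx": 0.2, "dy": 1, "dz": 0.4, "ax": 0, "ay": 0, "az": -0.33, "gripper": -0.5}, {"dx": 0.2, "dy": 1, "dz": 0.4, "ax": 0, "ay": 0, "az": -0.33, "gripper": -0.5}]}}

```text
time: 4.2
eef_pos: [0.5064, -0.0473, 0.2289]
tcp_rot: [0.736, 0.677, -0.0, -0.0]
contact_force: [0.6, -0.2, -1.2]
opening: 0.53
finger_force: 31.7
```

Request:
{"method": "jog_arm", "body": {"increments": [{"dx": 0, "dy": 0.3, "dz": 0, "ax": 0, "ay": 0, "az": 0, "gripper": -0.5}, {"dx": 0, "dy": 0.6, "dz": 0, "ax": 0, "ay": 0, "az": 0, "gripper": -0.5}, {"dx": 0.04, "dy": 0.85, "dz": 0, "ax": 0, "ay": 0, "az": 0, "gripper": -0.5}, {"dx": 0.04, "dy": 1, "dz": 0, "ax": 0, "ay": 0, "az": 0, "gripper": -0.5}, {"dx": 0.04, "dy": 1, "dz": 0, "ax": 0, "ay": 0, "az": 0, "gripper": -0.5}, {"dx": 0.04, "dy": 1, "dz": 0, "ax": 0, "ay": 0, "az": 0, "gripper": -0.5}]}}

```text
time: 4.8
eef_pos: [0.5114, 0.07, 0.2289]
tcp_rot: [0.737, 0.676, -0.001, 0.0]
contact_force: [-0.3, -0.0, -2.2]
opening: 0.532
finger_force: 31.7
```

```bash
python3 - <<'E'
from look import *
P=look([0,0],.015,.088,'w3')
f,D,K,T=snap('scene');P=cloud(D,K,T)
hsv=cv2.cvtColor(f,cv2.COLOR_BGR2HSV)
s=get_state();e=s['eef_pos']
cv2.imwrite('pics/s2.png',f)
q=P[(D>0)&(hsv[...,1]<90)&(hsv[...,2]>100)&(np.hypot(P[...,0]-e[0],P[...,1]-e[1])<.035)&(P[...,2]>.05)&(P[...,2]<e[2]-.02)]
print('held',len(q),q[:,2].min(),q[:,2].max(),np.median(q,0),q[:,0].min(),q[:,0].max())
E
```

```text
4.8 [0.5114 0.07   0.2289] close [ 0.996 -0.086 -0.001] z [-0.001 -0.001 -1.   ] open 0.532 q [-0.06 -0.04  1.99 -0.    1.19  0.03]
held 206 0.16713489978103047 0.2090191630380508 [0.51401828 0.09166844 0.19126175] 0.49228321761837585 0.5374595458961935
```

Request:
{"method": "jog_arm", "body": {"increments": [{"dx": 0, "dy": 0.3, "dz": 0, "ax": 0, "ay": 0, "az": 0, "gripper": -0.5}, {"dx": 0, "dy": 0.525, "dz": -0.2, "ax": 0, "ay": 0, "az": 0, "gripper": -0.5}, {"dx": 0, "dy": 0.525, "dz": -0.5, "ax": 0, "ay": 0, "az": 0, "gripper": -0.5}, {"dx": 0, "dy": 0.525, "dz": -0.7, "ax": 0, "ay": 0, "az": 0, "gripper": -0.5}, {"dx": 0, "dy": 0.525, "dz": -0.7, "ax": 0, "ay": 0, "az": 0, "gripper": -0.5}]}}

```text
time: 5.4
eef_pos: [0.5087, 0.1326, 0.141]
tcp_rot: [0.737, 0.675, -0.004, -0.003]
contact_force: [-0.8, 0.7, -2.0]
opening: 0.532
finger_force: 31.7
```

Request:
{"method": "jog_arm", "body": {"increments": [{"dx": 0, "dy": 0, "dz": -0.15, "ax": 0, "ay": 0, "az": 0, "gripper": -0.5}, {"dx": 0, "dy": 0, "dz": -0.3, "ax": 0, "ay": 0, "az": 0, "gripper": -0.5}, {"dx": 0, "dy": 0, "dz": -0.38, "ax": 0, "ay": 0, "az": 0, "gripper": -0.5}, {"dx": 0, "dy": 0, "dz": -0.41, "ax": 0, "ay": 0, "az": 0, "gripper": -0.5}, {"dx": 0, "dy": 0, "dz": -0.41, "ax": 0, "ay": 0, "az": 0, "gripper": -0.5}]}}

```text
time: 5.9
eef_pos: [0.5121, 0.1334, 0.0966]
tcp_rot: [0.737, 0.675, 0.0, 0.0]
contact_force: [-0.2, 1.0, -2.2]
opening: 0.526
finger_force: 31.7
```

Request:
{"method": "jog_arm", "body": {"increments": [{"dx": 0, "dy": 0, "dz": -0.02, "ax": 0, "ay": 0, "az": 0, "gripper": -0.5}, {"dx": 0, "dy": 0, "dz": -0.025, "ax": 0, "ay": 0, "az": 0, "gripper": -0.5}, {"dx": 0, "dy": 0, "dz": -0.025, "ax": 0, "ay": 0, "az": 0, "gripper": -0.5}]}}

```text
time: 6.2
eef_pos: [0.5119, 0.1338, 0.0936]
tcp_rot: [0.737, 0.676, 0.0, 0.0]
contact_force: [-0.1, 0.6, -2.5]
opening: 0.536
finger_force: 31.7
```

Request:
{"method": "jog_arm", "body": {"increments": [{"dx": 0, "dy": 0, "dz": 0, "ax": 0, "ay": 0, "az": 0, "gripper": 0.3}, {"dx": 0, "dy": 0, "dz": 0, "ax": 0, "ay": 0, "az": 0, "gripper": 0.5}, {"dx": 0, "dy": 0, "dz": 0, "ax": 0, "ay": 0, "az": 0, "gripper": 0.6}, {"dx": 0, "dy": 0, "dz": 0, "ax": 0, "ay": 0, "az": 0, "gripper": 0.6}, {"dx": 0, "dy": 0, "dz": 0.3, "ax": 0, "ay": 0, "az": 0, "gripper": 0.6}, {"dx": 0, "dy": 0, "dz": 0.6, "ax": 0, "ay": 0, "az": 0, "gripper": 0.6}, {"dx": 0, "dy": 0, "dz": 1, "ax": 0, "ay": 0, "az": 0, "gripper": 0.8}, {"dx": 0, "dy": 0, "dz": 1, "ax": 0, "ay": 0, "az": 0, "gripper": 1}]}}

```text
time: 7.0
eef_pos: [0.5159, 0.1342, 0.2215]
tcp_rot: [0.737, 0.676, 0.006, 0.005]
contact_force: [0.8, -0.6, 0.2]
opening: 0.996
finger_force: 0.0
```

Request:
{"method": "jog_arm", "body": {"increments": [{"dx": -0.15, "dy": -0.3, "dz": 0.2, "ax": 0, "ay": 0, "az": 0, "gripper": 1}, {"dx": -0.3, "dy": -0.6, "dz": 0.5, "ax": 0, "ay": 0, "az": 0, "gripper": 1}, {"dx": -0.45, "dy": -0.9, "dz": 0.5, "ax": 0, "ay": 0, "az": 0, "gripper": 1}, {"dx": -0.45, "dy": -1, "dz": 0.5, "ax": 0, "ay": 0, "az": 0, "gripper": 1}, {"dx": -0.45, "dy": -1, "dz": 0.5, "ax": 0, "ay": 0, "az": 0, "gripper": 1}]}}

```text
time: 7.5
eef_pos: [0.4575, 0.0126, 0.2731]
tcp_rot: [0.738, 0.675, 0.0, 0.0]
contact_force: [0.4, 0.2, -0.6]
opening: 1.001
finger_force: 0.0
```

```bash
python3 - <<'E'
from look import *
look([.456,-.023],.015,.113,'w4')
f,D,K,T=snap('scene');P=cloud(D,K,T);cv2.imwrite('pics/s3.png',f)
hsv=cv2.cvtColor(f,cv2.COLOR_BGR2HSV)
q=P[(D>0)&(hsv[...,1]<90)&(hsv[...,2]>100)&(np.hypot(P[...,0]-.513,P[...,1]-.133)<.04)&(P[...,2]>.05)&(P[...,2]<.2)]
print('white placed',len(q),q.min(0).round(3),q.max(0).round(3))
t=q[q[:,2]>.113];print('top',len(t),t.min(0).round(3),t.max(0).round(3))
E
```

```text
7.5 [0.4575 0.0126 0.2731] close [ 0.996 -0.09   0.001] z [ 0.001  0.    -1.   ] open 1.001 q [-0.19 -0.23  2.07  0.    1.3  -0.1 ]
top 1096 ((455.72845458984375, -22.16402816772461), (31.843591690063477, 31.80014991760254), 78.46227264404297) [ 0.456  -0.0206  0.1151]
white placed 467 [0.491 0.122 0.05 ] [0.538 0.164 0.124]
top 109 [0.502 0.122 0.113] [0.528 0.152 0.124]
```

Request:
{"method": "jog_arm", "body": {"increments": [{"dx": -0.01, "dy": -0.29, "dz": 0, "ax": 0, "ay": 0, "az": 0, "gripper": 1}, {"dx": -0.01, "dy": -0.29, "dz": -0.3, "ax": 0, "ay": 0, "az": 0, "gripper": 1}, {"dx": -0.01, "dy": -0.29, "dz": -0.65, "ax": 0, "ay": 0, "az": 0, "gripper": 1}, {"dx": -0.01, "dy": -0.29, "dz": -0.9, "ax": 0, "ay": 0, "az": 0, "gripper": 1}, {"dx": -0.01, "dy": -0.29, "dz": -0.9, "ax": 0, "ay": 0, "az": 0, "gripper": 1}]}}

```text
time: 8.1
eef_pos: [0.4531, -0.0189, 0.1595]
tcp_rot: [0.737, 0.676, -0.003, -0.005]
contact_force: [-1.0, -0.3, -0.3]
opening: 1.001
finger_force: 0.0
```

Request:
{"method": "jog_arm", "body": {"increments": [{"dx": 0, "dy": 0, "dz": -0.3, "ax": 0, "ay": 0, "az": 0, "gripper": 1}, {"dx": 0, "dy": 0, "dz": -0.6, "ax": 0, "ay": 0, "az": 0, "gripper": 1}, {"dx": 0, "dy": 0, "dz": -0.725, "ax": 0, "ay": 0, "az": 0, "gripper": 1}, {"dx": 0, "dy": 0, "dz": -0.725, "ax": 0, "ay": 0, "az": 0, "gripper": 1}, {"dx": 0, "dy": 0, "dz": -0.725, "ax": 0, "ay": 0, "az": 0, "gripper": 0}, {"dx": 0, "dy": 0, "dz": -0.725, "ax": 0, "ay": 0, "az": 0, "gripper": -0.3}, {"dx": 0, "dy": 0, "dz": -0.725, "ax": 0, "ay": 0, "az": 0, "gripper": -0.3}, {"dx": 0, "dy": 0, "dz": -0.725, "ax": 0, "ay": 0, "az": 0, "gripper": -0.3}, {"dx": 0, "dy": 0, "dz": -0.725, "ax": 0, "ay": 0, "az": 0, "gripper": -0.3}], "force": 35}}

```text
time: 9.0
eef_pos: [0.4577, -0.0212, 0.0802]
tcp_rot: [0.737, 0.676, 0.001, 0.001]
contact_force: [-2.3, 1.1, 6.0]
opening: 0.603
finger_force: 32.5
```

Request:
{"method": "jog_arm", "body": {"increments": [{"dx": 0, "dy": 0, "dz": 0.2, "ax": 0, "ay": 0, "az": 0, "gripper": -0.3}, {"dx": 0, "dy": 0, "dz": 0.5, "ax": 0, "ay": 0, "az": 0, "gripper": -0.3}, {"dx": 0, "dy": 0, "dz": 0.85, "ax": 0, "ay": 0, "az": 0, "gripper": -0.3}, {"dx": 0, "dy": 0, "dz": 1, "ax": 0, "ay": 0, "az": 0, "gripper": -0.3}, {"dx": 0, "dy": 0, "dz": 1, "ax": 0, "ay": 0, "az": 0, "gripper": -0.3}]}}

```text
time: 9.5
eef_pos: [0.4585, -0.0216, 0.2021]
tcp_rot: [0.737, 0.676, 0.002, 0.004]
contact_force: [0.1, -0.4, -2.4]
opening: 0.603
finger_force: 34.6
```

Request:
{"method": "jog_arm", "body": {"increments": [{"dx": 0, "dy": 0.2, "dz": 0.35, "ax": 0, "ay": 0, "az": 0, "gripper": -0.3}, {"dx": 0.2, "dy": 0.4, "dz": 0.45, "ax": 0, "ay": 0, "az": 0, "gripper": -0.3}, {"dx": 0.35, "dy": 0.7, "dz": 0.45, "ax": 0, "ay": 0, "az": 0, "gripper": -0.3}, {"dx": 0.5, "dy": 0.94, "dz": 0.45, "ax": 0, "ay": 0, "az": 0, "gripper": -0.3}, {"dx": 0.5, "dy": 0.94, "dz": 0.45, "ax": 0, "ay": 0, "az": 0, "gripper": -0.3}]}}

```text
time: 10.0
eef_pos: [0.5167, 0.0945, 0.2499]
tcp_rot: [0.736, 0.677, -0.0, -0.001]
contact_force: [0.9, -0.6, -1.9]
opening: 0.598
finger_force: 34.6
```

Request:
{"method": "jog_arm", "body": {"increments": [{"dx": 0, "dy": 0.25, "dz": 0, "ax": 0, "ay": 0, "az": 0, "gripper": -0.3}, {"dx": 0, "dy": 0.55, "dz": 0, "ax": 0, "ay": 0, "az": 0, "gripper": -0.3}, {"dx": 0, "dy": 0.8, "dz": 0, "ax": 0, "ay": 0, "az": 0, "gripper": -0.3}, {"dx": 0, "dy": 0.94, "dz": 0, "ax": 0, "ay": 0, "az": 0, "gripper": -0.3}, {"dx": 0, "dy": 0.94, "dz": 0, "ax": 0, "ay": 0, "az": 0, "gripper": -0.3}, {"dx": 0, "dy": 0.94, "dz": 0, "ax": 0, "ay": 0, "az": 0, "gripper": -0.3}]}}

```text
time: 10.6
eef_pos: [0.5156, 0.204, 0.2503]
tcp_rot: [0.737, 0.676, -0.002, -0.001]
contact_force: [0.5, -0.2, -3.0]
opening: 0.604
finger_force: 34.8
```

```bash
python3 - <<'E'
from look import *
look([0,0],.015,.088,'w5')
e=get_state()['eef_pos']
for n in('scene','side'):
    f,D,K,T=snap(n);P=cloud(D,K,T);cv2.imwrite(f'pics/{n}5.png',f)
    h,s,v=cv2.split(cv2.cvtColor(f,cv2.COLOR_BGR2HSV))
    q=P[(D>0)&(h>4)&(h<18)&(s>120)&(v>35)&(np.hypot(P[...,0]-e[0],P[...,1]-e[1])<.045)&(P[...,2]>.1)]
    if len(q):print(n,len(q),np.percentile(q,2,0).round(3),np.percentile(q,98,0).round(3),np.median(q,0).round(3))
E
```

```text
10.6 [0.5156 0.204  0.2503] close [ 0.996 -0.086 -0.003] z [-0.003 -0.001 -1.   ] open 0.604 q [ 0.19  0.03  1.88 -0.    1.24  0.28]
scene 673 [0.493 0.202 0.181] [0.538 0.227 0.274] [0.514 0.221 0.242]
side 382 [0.497 0.174 0.172] [0.542 0.207 0.27 ] [0.524 0.183 0.224]
```

Request:
{"method": "jog_arm", "body": {"increments": [{"dx": 0.02, "dy": 0.025, "dz": -0.3, "ax": 0, "ay": 0, "az": 0, "gripper": -0.3}, {"dx": 0.02, "dy": 0.025, "dz": -0.55, "ax": 0, "ay": 0, "az": 0, "gripper": -0.3}, {"dx": 0.02, "dy": 0.025, "dz": -0.8, "ax": 0, "ay": 0, "az": 0, "gripper": -0.3}, {"dx": 0.02, "dy": 0.025, "dz": -0.95, "ax": 0, "ay": 0, "az": 0, "gripper": -0.3}, {"dx": 0.02, "dy": 0.025, "dz": -0.95, "ax": 0, "ay": 0, "az": 0, "gripper": -0.3}, {"dx": 0.02, "dy": 0.025, "dz": -0.95, "ax": 0, "ay": 0, "az": 0, "gripper": -0.3}]}}

```text
time: 11.35
eef_pos: [0.5192, 0.207, 0.1385]
tcp_rot: [0.738, 0.675, 0.0, 0.0]
contact_force: [0.4, 0.1, -2.0]
opening: 0.601
finger_force: 34.8
```

Request:
{"method": "jog_arm", "body": {"increments": [{"dx": 0, "dy": 0, "dz": -0.1, "ax": 0, "ay": 0, "az": 0, "gripper": -0.3}, {"dx": 0, "dy": 0, "dz": -0.19, "ax": 0, "ay": 0, "az": 0, "gripper": -0.3}, {"dx": 0, "dy": 0, "dz": -0.21, "ax": 0, "ay": 0, "az": 0, "gripper": -0.3}, {"dx": 0, "dy": 0, "dz": -0.21, "ax": 0, "ay": 0, "az": 0, "gripper": -0.3}]}}

```text
time: 11.75
eef_pos: [0.5183, 0.2075, 0.1121]
tcp_rot: [0.737, 0.676, -0.001, -0.0]
contact_force: [0.2, -1.1, -2.5]
opening: 0.603
finger_force: 34.8
```

Request:
{"method": "jog_arm", "body": {"increments": [{"dx": 0, "dy": 0, "dz": -0.015, "ax": 0, "ay": 0, "az": 0, "gripper": -0.3}, {"dx": 0, "dy": 0, "dz": -0.02, "ax": 0, "ay": 0, "az": 0, "gripper": -0.3}, {"dx": 0, "dy": 0, "dz": -0.02, "ax": 0, "ay": 0, "az": 0, "gripper": -0.3}]}}

```text
time: 12.05
eef_pos: [0.5189, 0.2077, 0.1107]
tcp_rot: [0.737, 0.676, 0.0, 0.0]
contact_force: [0.9, -0.4, -2.7]
opening: 0.599
finger_force: 34.8
```

Request:
{"method": "jog_arm", "body": {"increments": [{"dx": 0, "dy": 0, "dz": 0, "ax": 0, "ay": 0, "az": 0, "gripper": 0.4}, {"dx": 0, "dy": 0, "dz": 0, "ax": 0, "ay": 0, "az": 0, "gripper": 0.6}, {"dx": 0, "dy": 0, "dz": 0, "ax": 0, "ay": 0, "az": 0, "gripper": 0.7}, {"dx": 0, "dy": 0, "dz": 0, "ax": 0, "ay": 0, "az": 0, "gripper": 0.7}, {"dx": 0, "dy": 0, "dz": 0.25, "ax": 0, "ay": 0, "az": 0, "gripper": 0.7}, {"dx": 0, "dy": 0, "dz": 0.6, "ax": 0, "ay": 0, "az": 0, "gripper": 0.7}, {"dx": 0, "dy": 0, "dz": 1, "ax": 0, "ay": 0, "az": 0, "gripper": 1}, {"dx": 0, "dy": 0, "dz": 1, "ax": 0, "ay": 0, "az": 0, "gripper": 1}]}}

```text
time: 12.85
eef_pos: [0.5229, 0.2085, 0.2395]
tcp_rot: [0.737, 0.676, 0.007, 0.004]
contact_force: [0.5, 0.5, 0.4]
opening: 0.999
finger_force: 0.0
```

Request:
{"method": "jog_arm", "body": {"increments": [{"dx": 0, "dy": -0.3, "dz": 0.4, "ax": 0, "ay": 0, "az": 0.09, "gripper": 0.5}, {"dx": 0.1, "dy": -0.6, "dz": 0.8, "ax": 0, "ay": 0, "az": 0.09, "gripper": 0.4}, {"dx": 0.1, "dy": -1, "dz": 0.8, "ax": 0, "ay": 0, "az": 0.09, "gripper": 0.4}, {"dx": 0.1, "dy": -1, "dz": 0.8, "ax": 0, "ay": 0, "az": 0.09, "gripper": 0.4}]}}

```text
time: 13.25
eef_pos: [0.5321, 0.0845, 0.3297]
tcp_rot: [0.689, 0.725, 0.001, 0.003]
contact_force: [-0.7, 0.3, -0.1]
opening: 0.701
finger_force: 0.0
```

```bash
python3 - <<'E'
from look import *
P=look([0,0],.015,.088,'w6')
f,D,K,T=snap('scene');P=cloud(D,K,T);cv2.imwrite('pics/s6.png',cv2.resize(f[130:380,160:440],None,fx=2.2,fy=2.2))
f,D,K,T=snap('side');np.savez('side6.npz',f=f,D=D,K=K,T=T)
E
```

```text
13.25 [0.5321 0.0845 0.3297] close [0.999 0.051 0.006] z [ 0.006 -0.002 -1.   ] open 0.701 q [-0.03 -0.07  1.83 -0.    1.38 -0.08]
```

View pics/s6.png

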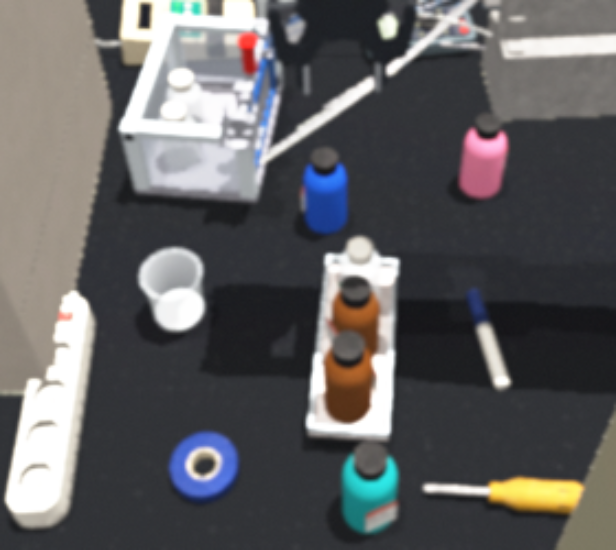

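View pics/w6.png

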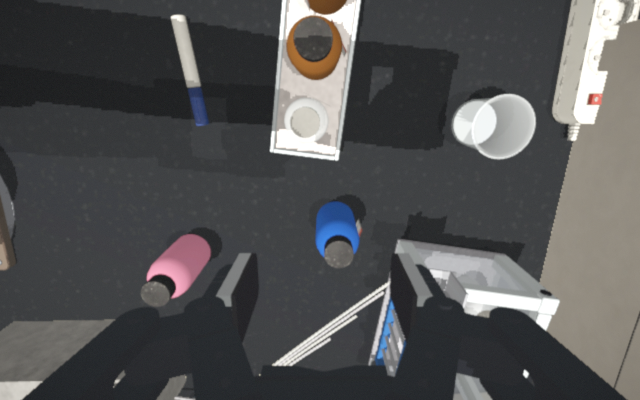

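All three bottles stand upright inside the shelf lips, in a row (crop: white (360,250), amber (355,315), row (348,375)). The other items haven't moved. Next is the knob: I'll move the wrist camera over it and measure it and the gate line.

Request:
{"method": "jog_arm", "body": {"increments": [{"dx": 0.3, "dy": -0.3, "dz": 0, "ax": 0, "ay": 0, "az": -0.06, "gripper": 0.3}, {"dx": 0.6, "dy": -0.6, "dz": 0, "ax": 0, "ay": 0, "az": -0.115, "gripper": 0.2}, {"dx": 0.85, "dy": -0.95, "dz": 0, "ax": 0, "ay": 0, "az": -0.115, "gripper": 0.2}, {"dx": 0.9, "dy": -1, "dz": 0, "ax": 0, "ay": 0, "az": -0.115, "gripper": 0.2}]}}

```text
time: 13.8
eef_pos: [0.6403, -0.0342, 0.3234]
tcp_rot: [0.751, 0.66, -0.001, -0.001]
contact_force: [-0.1, -0.9, 0.5]
opening: 0.599
finger_force: 0.0
```

Request:
{"method": "jog_arm", "body": {"increments": [{"dx": 0, "dy": -0.3, "dz": 0, "ax": 0, "ay": 0, "az": 0, "gripper": 0.2}, {"dx": 0, "dy": -0.6, "dz": 0, "ax": 0, "ay": 0, "az": 0, "gripper": 0.2}, {"dx": 0, "dy": -0.95, "dz": 0, "ax": 0, "ay": 0, "az": 0, "gripper": 0.2}, {"dx": 0, "dy": -1, "dz": 0, "ax": 0, "ay": 0, "az": 0, "gripper": 0.2}, {"dx": 0, "dy": -1, "dz": 0, "ax": 0, "ay": 0, "az": 0, "gripper": 0.2}]}}

```text
time: 14.3
eef_pos: [0.6385, -0.1517, 0.3248]
tcp_rot: [0.751, 0.661, -0.0, -0.002]
contact_force: [-0.3, 1.0, -0.4]
opening: 0.597
finger_force: 0.0
```

```bash
python3 - <<'E'
from look import *
look([.648,-.105],.012,.207,'w7')
z=np.load('w7.npz');f,D,K,T=[z[k] for k in 'fDKT'];P=cloud(D,K,T)
h,s,v=[a.astype(int) for a in cv2.split(cv2.cvtColor(f,cv2.COLOR_BGR2HSV))]
red=((h<5)|(h>172))&(s>150)&(v>80)&(D>0)&(np.hypot(P[...,0]-.648,P[...,1]+.105)<.05)
top=P[red&(P[...,2]>.203)];print('cap',len(top),cv2.minEnclosingCircle((top[:,:2]*1000).astype(np.float32)),np.median(top,0).round(4))
b=(h>100)&(h<125)&(s>110)&(v>50)&(D>0)&(abs(P[...,0]-.64)<.06)&(P[...,1]<-.03)&(P[...,1]>-.25)&(P[...,2]>.105)&(P[...,2]<.135)
q=P[b];print('gate',len(q),cv2.fitLine(q[:,:2].astype(np.float32),cv2.DIST_HUBER,0,.01,.01).ravel().round(4),q[:,1].min().round(3),q[:,1].max().round(3))
g=(s<70)&(D>0)&(P[...,2]>.148)&(P[...,2]<.185)&(abs(P[...,0]-.64)<.05)&(abs(P[...,1]+.12)<.14)
q=P[g];print('steel',len(q),cv2.fitLine(q[:,:2].astype(np.float32),cv2.DIST_HUBER,0,.01,.01).ravel().round(4),q.min(0).round(3),q.max(0).round(3))
E
```

```text
14.3 [ 0.6385 -0.1517  0.3248] close [ 0.992 -0.127 -0.003] z [-0.003  0.002 -1.   ] open 0.597 q [-0.39  0.2   1.55  0.    1.39 -0.26]
top 923 ((647.3594360351562, -104.70362854003906), (22.816802978515625, 23.02986717224121), 38.759613037109375) [ 0.6474 -0.1043  0.2077]
cap 903 ((645.6707153320312, -118.15943145751953), 24.904367446899414) [ 0.647  -0.1049  0.2078]
gate 153 [ 0.0781  0.9969  0.6356 -0.2175] -0.226 -0.21
steel 2978 [ 0.1045  0.9945  0.6497 -0.0816] [ 0.629 -0.187  0.148] [ 0.677 -0.007  0.174]
```

View pics/w7.png

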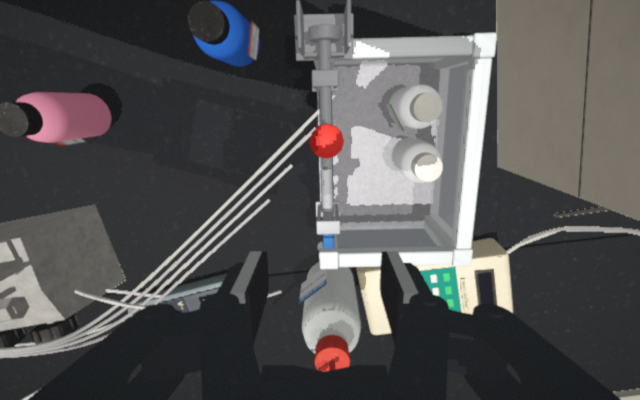

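The knob's red cap is at pixel (327,141), which gives world (.6473, -.1047) with its top at .208, matching the description. The bolt runs up to the keeper at (323,35). Jaws close across the bolt, so I descend and grip now.

Request:
{"method": "jog_arm", "body": {"increments": [{"dx": 0.07, "dy": 0.3, "dz": 0, "ax": 0, "ay": 0, "az": 0, "gripper": 0.2}, {"dx": 0.07, "dy": 0.39, "dz": -0.2, "ax": 0, "ay": 0, "az": 0, "gripper": 0.2}, {"dx": 0.07, "dy": 0.39, "dz": -0.5, "ax": 0, "ay": 0, "az": 0, "gripper": 0.2}, {"dx": 0.07, "dy": 0.39, "dz": -0.5, "ax": 0, "ay": 0, "az": 0, "gripper": 0.2}, {"dx": 0.07, "dy": 0.39, "dz": -0.5, "ax": 0, "ay": 0, "az": 0, "gripper": 0.2}]}}

```text
time: 14.85
eef_pos: [0.6468, -0.1037, 0.2658]
tcp_rot: [0.75, 0.662, -0.001, -0.001]
contact_force: [0.1, 0.3, -0.3]
opening: 0.601
finger_force: 0.0
```

Request:
{"method": "jog_arm", "body": {"increments": [{"dx": 0, "dy": -0.01, "dz": -0.3, "ax": 0, "ay": 0, "az": 0, "gripper": 0.2}, {"dx": 0, "dy": -0.01, "dz": -0.55, "ax": 0, "ay": 0, "az": 0, "gripper": 0.2}, {"dx": 0, "dy": -0.01, "dz": -0.69, "ax": 0, "ay": 0, "az": 0, "gripper": 0.2}, {"dx": 0, "dy": -0.01, "dz": -0.69, "ax": 0, "ay": 0, "az": 0, "gripper": 0.2}, {"dx": 0, "dy": -0.01, "dz": -0.69, "ax": 0, "ay": 0, "az": 0, "gripper": 0.2}]}}

```text
time: 15.35
eef_pos: [0.6482, -0.107, 0.1856]
tcp_rot: [0.75, 0.661, 0.001, 0.001]
contact_force: [0.2, -0.3, 0.1]
opening: 0.599
finger_force: 0.0
```

Request:
{"method": "jog_arm", "body": {"increments": [{"dx": 0, "dy": 0, "dz": 0, "ax": 0, "ay": 0, "az": 0, "gripper": -0.3}, {"dx": 0, "dy": 0, "dz": 0, "ax": 0, "ay": 0, "az": 0, "gripper": -0.6}, {"dx": 0, "dy": 0, "dz": 0, "ax": 0, "ay": 0, "az": 0, "gripper": -1}, {"dx": 0, "dy": 0, "dz": 0, "ax": 0, "ay": 0, "az": 0, "gripper": -1}, {"dx": 0, "dy": 0, "dz": 0, "ax": 0, "ay": 0, "az": 0, "gripper": -1}, {"dx": 0, "dy": 0, "dz": 0, "ax": 0, "ay": 0, "az": 0, "gripper": -1}], "force": 50}}

```text
time: 15.95
eef_pos: [0.6463, -0.1068, 0.1862]
tcp_rot: [0.75, 0.661, -0.001, -0.001]
contact_force: [-6.9, 1.2, 6.8]
opening: 0.21
finger_force: 48.4
```

Request:
{"method": "jog_arm", "body": {"increments": [{"dx": 0, "dy": 0, "dz": 0.04, "ax": 0, "ay": 0, "az": 0, "gripper": -1}, {"dx": 0, "dy": 0, "dz": 0.08, "ax": 0, "ay": 0, "az": 0, "gripper": -1}, {"dx": 0, "dy": 0, "dz": 0.1, "ax": 0, "ay": 0, "az": 0, "gripper": -1}, {"dx": 0, "dy": 0, "dz": 0.1, "ax": 0, "ay": 0, "az": 0, "gripper": -1}]}}

```text
time: 16.35
eef_pos: [0.6461, -0.1068, 0.1957]
tcp_rot: [0.75, 0.661, -0.001, -0.001]
contact_force: [-5.7, -1.0, -0.6]
opening: 0.211
finger_force: 48.8
```

```bash
python3 - <<'E'
from look import *
f,D,K,T=snap('scene');P=cloud(D,K,T)
h,s,v=cv2.split(cv2.cvtColor(f,cv2.COLOR_BGR2HSV))
q=P[(D>0)&((h<5)|(h>172))&(s>150)&(v>80)&(np.hypot(P[...,0]-.648,P[...,1]+.105)<.05)&(P[...,2]>.1)]
print(len(q),q[:,2].min() if len(q) else 0,q[:,2].max() if len(q) else 0)
s=get_state();print(s['eef_pos'],s['contact_force'])
E
```

```text
108 0.16998540409031626 0.32600259293398004
[ 0.64614726 -0.10675973  0.19546724] [-3.99414898 -0.4486074  -2.06581885]
```

Request:
{"method": "jog_arm", "body": {"increments": [{"dx": -0.01, "dy": 0, "dz": 0.02, "ax": 0, "ay": 0, "az": 0, "gripper": -1}, {"dx": -0.016, "dy": -0.05, "dz": 0.02, "ax": 0, "ay": 0, "az": 0, "gripper": -1}, {"dx": -0.02, "dy": -0.1, "dz": 0.02, "ax": 0, "ay": 0, "az": 0, "gripper": -1}, {"dx": -0.025, "dy": -0.15, "dz": 0.02, "ax": 0, "ay": 0, "az": 0, "gripper": -1}, {"dx": -0.03, "dy": -0.2, "dz": 0.02, "ax": 0, "ay": 0, "az": 0, "gripper": -1}, {"dx": -0.035, "dy": -0.25, "dz": 0.02, "ax": 0, "ay": 0, "az": 0, "gripper": -1}, {"dx": -0.035, "dy": -0.25, "dz": 0.02, "ax": 0, "ay": 0, "az": 0, "gripper": -1}, {"dx": -0.035, "dy": -0.25, "dz": 0.02, "ax": 0, "ay": 0, "az": 0, "gripper": -1}]}}

```text
time: 17.2
eef_pos: [0.6427, -0.1375, 0.1979]
tcp_rot: [0.75, 0.661, -0.0, -0.0]
contact_force: [-4.7, 0.3, -1.1]
opening: 0.22
finger_force: 48.9
```

Request:
{"method": "jog_arm", "body": {"increments": [{"dx": -0.052, "dy": 0.003, "dz": 0, "ax": 0, "ay": 0, "az": 0.044, "gripper": -1}, {"dx": -0.103, "dy": 0.003, "dz": 0, "ax": 0, "ay": 0, "az": 0.089, "gripper": -1}, {"dx": -0.155, "dy": -0.002, "dz": 0, "ax": 0, "ay": 0, "az": 0.133, "gripper": -1}, {"dx": -0.206, "dy": -0.008, "dz": 0, "ax": 0, "ay": 0, "az": 0.178, "gripper": -1}, {"dx": -0.206, "dy": -0.008, "dz": 0, "ax": 0, "ay": 0, "az": 0.178, "gripper": -1}]}}

```text
time: 17.7
eef_pos: [0.6194, -0.138, 0.1991]
tcp_rot: [0.651, 0.759, 0.001, 0.002]
contact_force: [2.2, 0.3, -0.8]
opening: 0.216
finger_force: 49.1
```

Force of 2–4 N is what the self-closing gate should give. I continue.

Request:
{"method": "jog_arm", "body": {"increments": [{"dx": -0.05, "dy": -0.012, "dz": 0, "ax": 0, "ay": 0, "az": 0.044, "gripper": -1}, {"dx": -0.1, "dy": -0.027, "dz": 0, "ax": 0, "ay": 0, "az": 0.089, "gripper": -1}, {"dx": -0.15, "dy": -0.045, "dz": 0, "ax": 0, "ay": 0, "az": 0.133, "gripper": -1}, {"dx": -0.196, "dy": -0.065, "dz": 0, "ax": 0, "ay": 0, "az": 0.178, "gripper": -1}, {"dx": -0.196, "dy": -0.065, "dz": 0, "ax": 0, "ay": 0, "az": 0.178, "gripper": -1}, {"dx": -0.196, "dy": -0.065, "dz": 0, "ax": 0, "ay": 0, "az": 0.178, "gripper": -1}, {"dx": -0.196, "dy": -0.065, "dz": 0, "ax": 0, "ay": 0, "az": 0.178, "gripper": -1}]}}

```text
time: 18.4
eef_pos: [0.5958, -0.1455, 0.1986]
tcp_rot: [0.539, 0.842, 0.001, 0.001]
contact_force: [2.9, 1.3, -0.8]
opening: 0.218
finger_force: 49.2
```

```bash
python3 - <<'E'
from look import *
look([0,0],.01,.2,'w8')
z=np.load('w8.npz');f,D,K,T=[z[k] for k in 'fDKT']
g,D2,K2,T2=snap('scene');x=cv2.resize(g[90:250,180:380],(500,400))
cv2.imwrite('pics/end.png',np.hstack([x,cv2.resize(f,(300,188)) if 0 else cv2.resize(f[0:400,180:480],(300,400))]))
for F,Dd,Kk,Tt in((f,D,K,T),(g,D2,K2,T2)):
    P=cloud(Dd,Kk,Tt);h,s,v=[a.astype(int) for a in cv2.split(cv2.cvtColor(F,cv2.COLOR_BGR2HSV))]
    b=(h>100)&(h<125)&(s>110)&(v>50)&(Dd>0)&(abs(P[...,0]-.61)<.09)&(P[...,1]<-.04)&(P[...,1]>-.25)&(P[...,2]>.02)&(P[...,2]<.15)
    q=P[b]
    if len(q)>10:
        l=cv2.fitLine(q[:,:2].astype(np.float32),cv2.DIST_HUBER,0,.01,.01).ravel();print('gate',len(q),l.round(3),np.degrees(np.arctan2(l[1],l[0])))
E
```

```text
18.4 [ 0.5958 -0.1455  0.1986] close [0.908 0.418 0.002] z [ 0.002 -0.    -1.   ] open 0.218 q [-0.41  0.2   1.79  0.    1.15 -0.84]
gate 337 [ 0.428 -0.904  0.613 -0.173] -64.669365
```

View pics/end.png

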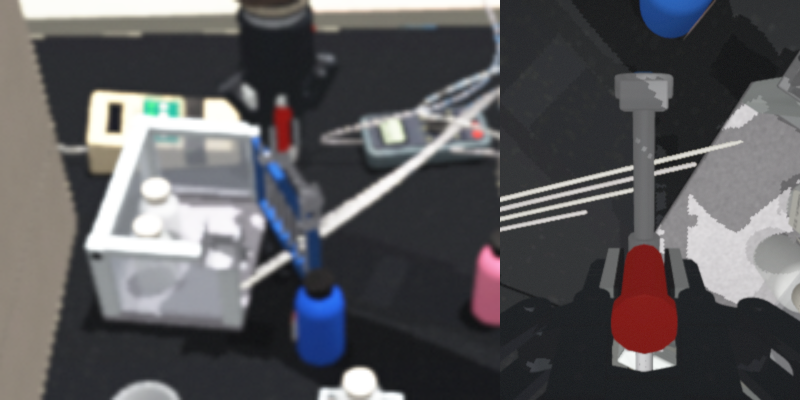

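The gate stands about 32° open (line at 115° against 83° shut). The knob (scene crop (283,125), wrist crop (645,290)) is between the pads, and at 89 mm from the hinge the bolt is drawn back about 33 mm. I'm handing it in.

```bash
python3 -c "
from h import *
print(np.round(get_state()['dq'],3)); print(job.sign_off())"
```

```text
[-0.001 -0.001  0.001 -0.003  0.    -0.007]
the job is handed in; nothing more can be done
None
```

I handed the job in at about 18.5 s; the sign-off gave no verdict. By my measurements the three bottles stand upright in the row, the bolt is drawn back about 33 mm, and the gripper is on the knob holding the gate still at about 32°.

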